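Zero the seal tester's dial and hold the press pad at test load

ROBOT

A 7-joint arm with a two-finger parallel gripper is mounted at the origin on the work surface. World frame = base frame: x ahead of the robot, y to its left, z up, the work surface at z = 0. Lengths are in m, angles in degrees, forces in N, time in s.
With the tool pointing down it reaches from about 0.4 to 0.85 m from the base axis. Payload 10.4 kg.
Tool frame: the origin (TCP) lies on the centre line of the jaws, within the pads' length; the fingertips stand 25 mm ahead of it and the grasp point (between the pads) lies 6 mm ahead of it (r.tip_extent is the distance from the TCP to the fingertips, in m); z points along the fingers, y is the line along which they close (so a half turn about z gives the same grasp; the last joint's range is limited). The gripper opens to 87 mm and grips with 3 to 60 N. Pads are 19 mm wide; open, the fingers measure 117 mm over their backs; the gripper's body (75 mm by 190 mm) begins 51 mm behind the grasp point.
Start: joints at [62.59, 19.034, -3.707, 83.658, 1.238, 77.344, -5.071], TCP at [0.275, -0.561, 0.248] pointing down, gripper open.
Joint ranges: [-148.97, 148.97], [-28.65, 121.19], [-84.17, 76.75], [9.2, 138.47], [-72.65, 252.65], [3.7, 117.97], [-149.18, 149.18]. Speed limits (degrees/s): [127.2, 127.2, 159.86, 159.86, 180, 180, 180].

INTERFACE

Orientations are given as [roll, pitch, yaw] about the fixed x, y, z axes, in that order (R = Rz(yaw) Ry(pitch) Rx(roll)).
In Python, from bench import r, optics, boxes_of gives the robot as it stands.
- The arm moves only by the tool carry_out, never from a script. Its argument "motion" is a list of rows, each a list of 4 numbers: the shift along the tool's x, y, z in m, then the turn about the tool's z in rad. In form: [[dx, dy, dz, turn], ...]. A call has 1 to 10 rows; each row shifts and turns the commanded pose from where the row before left it, along the tool's axes as they then stand; what a row does not reach is not made up. A row lasts 1/12 s, in which the tool goes at most 41.7 mm and 7.16 degrees, less where a joint would pass 70% of its speed; a pose out of reach is approached as far as the arm can. A call with a gripper value outside its range is refused whole. "gripper" is the finger opening in m, from 0 to 0.087, set as the call begins (left out, the last holds). The fingers move at their own pace and stop on an object; "force" is the grip in N (left out, the last holds). Time passes only in rows, so rows that do not move let the fingers close. It gives the time, the measured TCP pose, the force, the opening and the grip force at its end, in the units of the state.
- r.state(): the state, without advancing time (a new reading comes with each control period).
- optics.grab_frame(name): name is "side" or "top"; returns (picture, depth): 480x640x3 uint8, blue, green, red; 480x640 float32, m along the optical axis (not along the pixel's ray), 0 where there is no reading.
- optics.calibration(name): a dict with "fx", "fy", "cx", "cy" (pixels), "k1" (the pictures are not rectified: a ray, as slopes to the right and down, at radius r is drawn at 1 + k1 r^2 times it, then the intrinsics apply), "rvec" (rotation vector, rad) and "tvec" (3), from world to camera coordinates, as OpenCV has them. Camera axes: x right, y down, z forward; pixel columns grow to the right and rows downward; lengths in m; the calibration is good to about 2 mm. A picture is of the moment at which its call begins. calibration takes no time and is no camera call.
- r.job_done(): hands the job in; it is judged then, once.
Trained networks look in the newest picture that a camera, given by its name, has taken for a name from the list of things; names that differ only in an ending like _2 or _b are one class to them, and where a whole thing is asked for, a point or a joint stands for the part that bears it (a point fixed in the world has none). Each returns a list of dicts, best first, with "score" (0 to 1); they miss things now and then, are a little off and sometimes report something else, mostly with a low value. They report only what shows in the picture. A call takes as long as a camera call.
- boxes_of(camera, name): "extent" ([centre column, centre row, width, height] in pixels, round what is visible of it).
The state is a dict: "time": time; "joint_positions": joint angles; "qd": joint speeds; "joint_efforts": joint torques, N m; "eef_pos": TCP position; "orientation": TCP orientation; "force": force on the tool from outside, world axes, zero at the start; "ft_torque": the same for the moment, N m; "finger_gap": finger opening in m; "gripper_force": force on a finger pad.
Only numpy, scipy, OpenCV 4.12 (cv2) and the standard library are available. Lean on these libraries where they do the work, as an engineer would, in place of code of your own. Each camera call takes 0.05 s, during which the arm holds its last target. There are 200 camera calls.

TASK

Test the crimped vial that sits in the bench seal tester: first, with the press pad untouched, turn the dial's bezel until its blue zero mark lines up with the needle. Then press the black pad down until the needle stands in the middle of the green band, never as far as the red one, hold it there steadily for at least three seconds, and finish while still holding it down. Leave the loose vials, the marker and the bottle where they are.

Things in the scene. Friction and masses are not known exactly. Their poses are not given: they have to be found in the camera images.
- tester: Seal tester: fixed aluminium plate 110 (x) by 290 (y) by 12 mm; round dial facing up at its -y end (local x 0, y -75 mm), press head with a black round pad at its +y end (x 0, y +75 mm). A capped vial stands fixed under the pad's blue bridge (34 by 92 mm, top 88 mm above the table). Origin: centre of the plate's underside, on the table; z up.
- bezel (a joint): Angle of the dial's bezel in rad: how far its blue zero mark stands clockwise (from above) of the resting needle; 0 = zero mark on the resting needle. Positive at the start (0.45 to 1.4), so turn it anticlockwise, seen from above. The bezel carries the white face with all its marks; it turns stiffly (0.05 N m) and stays where it is left.
- bezel_top (a point): Centre of the bezel's top, on its turning axis, 80 mm above the table. The bezel is a knurled steel ring 56 mm in diameter and 22 mm high (from 58 to 80 mm above the table), above a narrower grey pillar 44 mm in diameter; grip it across its diameter from above, at any yaw; open space all round it.
- zero_mark (a point): The blue zero mark on the bezel's rim, 25 mm from the bezel's axis; a radial bar 3.4 mm wide and 15 mm long. It turns with the bezel.
- green_middle (a point): Middle of the green band on the dial face, 18 mm from the axis, 1.6 rad clockwise of the zero mark; the band is 0.4 rad wide. The red band runs from 2.1 to 2.8 rad clockwise of the zero mark. Both turn with the bezel.
- needle_tip (a point): Tip of the black needle over the dial face, 19 mm from the bezel's axis. At rest the needle points along the tester's +x axis; pressing the pad turns it clockwise by 0.2 rad per mm. It cannot be pushed by hand.
- pad (a joint): Travel of the press pad in m: 0 = up, grows as it is pressed straight down, at most 0.014. With the dial zeroed the middle of the green band is 0.008 and the red band begins at 0.0105. The spring pushes back with about 3.4 N at the start, rising 0.7 N per mm (about 9 N at 0.008), and returns the pad if it is let go.
- pad_top (a point): Centre of the top face of the black round pad, 44 mm in diameter, 12 mm thick; 116 mm above the table when up. It goes down with the pad.
- vial_a: Loose clear vial with a blue-centred metal cap, standing, 22 mm in diameter, 46 mm high, near the tester's -x long side; leave it. Origin: centre of its underside.
- vial_b: A second loose vial like vial_a, near the tester's +x long side; leave it. Origin: centre of its underside.
- marker: Loose white marker pen with a red cap, lying, 130 mm long, 14 mm wide, on the tester's +x side; leave it. Origin: middle of its underside, x along the pen.
- bottle: Loose grey reagent bottle with a blue cap, 91 mm in diameter, 182 mm high, to the left (+y) of the tester; leave it. Origin: centre of its underside.

How it is judged:
By the outcome, as a careful person would: the job done as asked, in the order asked, and still so for the second after the job is handed in, while the arm keeps its last pose, push and grip.
It also fails if it takes over 51 s, if anything falls off the work surface, if the arm or the gripper's body presses on something with over 40 N, if the wrist force passes 120 N, or if a joint passes its speed limit or range.

## Working session

There is one attempt and no reset: what is moved stays moved. The work goes in short steps, Python scripts to look and compute and a tool call to move; the robot and the scene stay as the last step left them, time stands still between calls to the robot, and variables do not carry over. Pictures are saved under pics/ and viewed, at most 10 in all, crops included, and the job is handed in when it is done.

Besides the shell and the picture viewer there is one more tool, called after "Emit:" by a JSON object that holds its "api" and its "payload". carry_out: Moves the arm, as the interface text tells. Its arguments: {"type":"object","properties":{"motion":{"type":"array"},"gripper":{"type":"number"},"force":{"type":"number"}},"required":["motion"]}

```bash
mkdir -p pics; ls
cat > h.py <<'E'
import numpy as np, cv2
from bench import r, optics, boxes_of
def cal(n):
    c=optics.calibration(n); K=np.array([[c['fx'],0,c['cx']],[0,c['fy'],c['cy']],[0,0,1.]])
    D=np.array([c['k1'],0,0,0,0.]); R=cv2.Rodrigues(np.array(c['rvec'],float))[0]; t=np.array(c['tvec'],float).ravel()
    return K,D,R,t
def at_z(n,uv,z):
    K,D,R,t=cal(n); p=cv2.undistortPoints(np.array([[uv]],float),K,D)[0,0]
    d=R.T@np.array([p[0],p[1],1]); o=-R.T@t
    return o+d*(z-o[2])/d[2]
def proj(n,P):
    K,D,R,t=cal(n); return cv2.projectPoints(np.array(P,float).reshape(-1,1,3),cv2.Rodrigues(R)[0],t,K,D)[0][:,0]
E
python3 - <<'E'
from h import *
for n in ['top','side']:
    p,d=optics.grab_frame(n); cv2.imwrite(f'pics/{n}0.png',p); np.save(f'{n}d.npy',d)
    K,D,R,t=cal(n); print(n,-R.T@t)
    for k in ['tester','bezel_top','pad_top','zero_mark','needle_tip','green_middle','bottle','vial_a','marker']:
        print(k,[(np.round(b['extent'],1).tolist(),round(b['score'],2)) for b in boxes_of(n,k)][:3])
print(r.state())
E
```

```text
pics
top [0.40184888 0.10376485 1.05470722]
tester [([322.4, 239.2, 122.1, 59.3], 0.97)]
bezel_top [([353.5, 229.8, 26.7, 27.7], 0.6)]
pad_top [([284.8, 237.9, 20.0, 19.7], 0.9)]
zero_mark [([354.6, 230.7, 15.6, 24.4], 0.58), ([307.5, 196.6, 12.8, 12.6], 0.4)]
needle_tip [([354.4, 230.8, 28.5, 25.7], 0.42)]
green_middle [([352.0, 233.3, 28.6, 27.7], 0.71)]
bottle [([195.2, 283.7, 55.5, 41.8], 0.77), ([353.5, 231.6, 27.7, 27.2], 0.16)]
vial_a []
marker [([359.5, 193.6, 48.4, 20.4], 0.66)]
side [ 0.39708104 -0.41997127  0.71295165]
tester [([312.1, 274.6, 115.1, 140.5], 0.6)]
bezel_top [([326.6, 283.8, 29.6, 34.2], 0.59)]
pad_top [([289.3, 216.3, 21.6, 20.4], 0.56)]
zero_mark [([327.3, 283.0, 26.8, 34.3], 0.64)]
needle_tip []
green_middle [([325.9, 283.8, 31.2, 30.1], 0.55)]
bottle [([215.8, 171.2, 48.8, 82.3], 0.86)]
vial_a [([290.9, 215.9, 22.7, 17.5], 0.75), ([263.7, 295.6, 17.4, 19.3], 0.64), ([352.9, 247.9, 11.7, 19.9], 0.64)]
marker [([379.6, 297.2, 51.4, 51.1], 0.82)]
{'time': 1.0, 'joint_positions': array([62.59084171, 19.03508239, -3.70832489, 83.65574906,  1.23685287,
       77.34478625, -5.07128251]), 'qd': array([ 0.07374014, -0.078705  ,  0.04740419, -0.07980347, -0.09907066,
       -0.03436871, -0.00695174]), 'joint_efforts': array([-7.96181757e-04, -6.23056984e+01,  2.37386813e-02, -3.90140033e+01,
       -6.13055681e-02,  3.12980893e-02, -2.48716179e-05]), 'eef_pos': array([ 0.27514482, -0.56120578,  0.24757521]), 'orientation': array([ 1.79995944e+02, -2.25155035e-03,  2.61148715e+01]), 'force': array([-0.87167633,  0.33676929,  0.17138732]), 'ft_torque': array([ 3.74245825e-05, -9.27283070e-03,  9.68542167e-03]), 'gripper_force': 0.0, 'finger_gap': 0.08707003851104522}
```

Run:
```python
from h import *
a=cv2.imread('pics/top0.png');b=cv2.imread('pics/side0.png')
A=cv2.resize(a[170:310,160:400],None,fx=800/240,fy=800/240,interpolation=cv2.INTER_CUBIC)
cv2.imwrite('pics/topc.png',A)
C=np.hstack([cv2.resize(a[210:250,333:373],(400,400),interpolation=cv2.INTER_CUBIC),cv2.resize(b[263:303,306:346],(400,400),interpolation=cv2.INTER_CUBIC)])
cv2.imwrite('pics/dial.png',C)
bz=[at_z('top',(353.7,230.3),.08),at_z('side',(326.6,283.8),.072)]
pd=[at_z('top',(284.8,237.9),.115),at_z('side',(289.3,216.3),.112)]
print(bz,pd)
for q in bz,pd: print(np.mean(q,0))
v=np.mean(pd,0)-np.mean(bz,0);print(np.hypot(*v[:2]),np.degrees(np.arctan2(v[1],v[0])))
print('bottle',at_z('side',(215.8,171.2),.09), 'vials',at_z('side',(263.7,295.6),.023),at_z('side',(352.9,247.9),.023), 'marker', at_z('top',(359.5,193.6),.01))
```

```text
[array([0.57368119, 0.04305795, 0.08      ]), array([0.5793069, 0.0397961, 0.072    ])] [array([0.554188  , 0.19601651, 0.115     ]), array([0.55823738, 0.18446468, 0.112     ])]
[0.57649404 0.04142702 0.076     ]
[0.55621269 0.19024059 0.1135    ]
0.15018925492688276 97.76085474366155
bottle [0.45560106 0.39744475 0.09      ] vials [0.47391785 0.08855755 0.023     ] [0.67536941 0.1423077  0.023     ] marker [0.6773464 0.0214452 0.01     ]
```

View pics/topc.png

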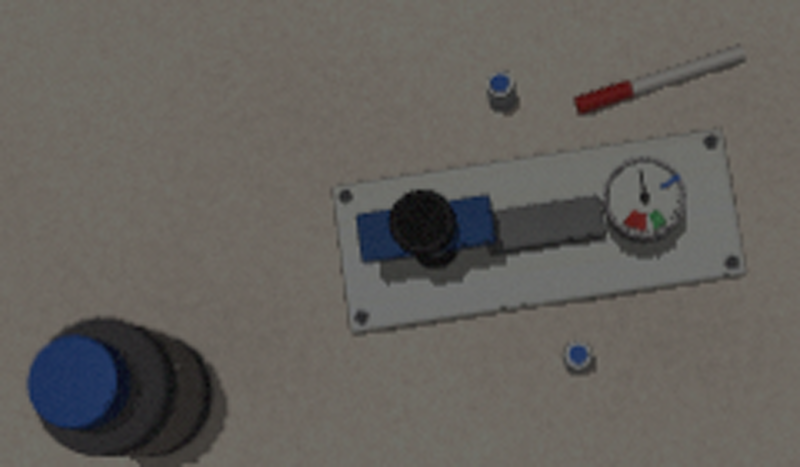

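View pics/dial.png

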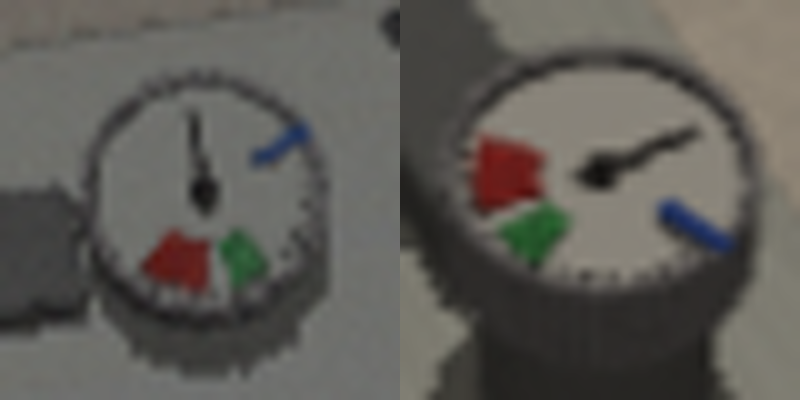

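```bash
cat > ang.py <<'E'
from h import *
def dial(n,c,p=None,zc=.08,half=.034):
    """rectify dial face to 1 px = 0.2mm, world-aligned (x right,y up) around c"""
    if p is None: p,_=optics.grab_frame(n)
    S=340; s=2*half/S
    jj,ii=np.meshgrid(np.arange(S),np.arange(S))
    P=np.stack([c[0]+(jj-S/2)*s,c[1]-(ii-S/2)*s,np.full(jj.shape,zc)],-1)
    m=proj(n,P).reshape(S,S,2).astype(np.float32)
    return cv2.remap(p,m[...,0],m[...,1],cv2.INTER_CUBIC),s
def marks(im,s):
    h=cv2.cvtColor(im,cv2.COLOR_BGR2HSV); S=im.shape[0]; o={}
    rr=np.hypot(*(np.indices((S,S))-S/2))*s
    for k,lo,hi in [('blue',100,130),('green',45,90),('red',0,8)]:
        m=(h[...,0]>=lo)&(h[...,0]<=hi)&(h[...,1]>90)&(h[...,2]>50)&(rr<.029)
        y,x=np.nonzero(m)
        if len(x)<30: continue
        o[k]=((x.mean()-S/2)*s,-(y.mean()-S/2)*s,len(x))
    m=(h[...,2]<70)&(rr<.016); y,x=np.nonzero(m)
    o['needle_dark']=((x.mean()-S/2)*s,-(y.mean()-S/2)*s,len(x)) if len(x) else None
    return o
E
python3 - <<'E'
from ang import *
a=cv2.imread('pics/top0.png');b=cv2.imread('pics/side0.png')
# plate corners at z=.012
cs=[at_z('top',(x*.3+160-.35,y*.3+170-.35),.012) for x,y in [(333,187),(722,130),(745,270),(352,332)]]
cs=np.array(cs);print(cs.round(4),'centre',cs.mean(0))
v=(cs[0]+cs[3]-cs[1]-cs[2]);print('yaw tester y',np.degrees(np.arctan2(v[1],v[0]))-90, np.linalg.norm(v)/2)
d=np.load('topd.npy')
K,D,R,t=cal('top')
def p3(u,v):
    p=cv2.undistortPoints(np.array([[[u,v]]],float),K,D)[0,0]; z=d[int(v),int(u)]
    return R.T@(np.array([p[0],p[1],1])*z-t)
for nm,q in dict(bez=(353,229),link=(325,236),pad=(286,236)).items(): print(nm,p3(*q))
c=np.array([.5745,.0415])
ims=[]
for n,p in (('top',a),('side',b)):
    im,s=dial(n,c,p); print(n,{k:np.round(v,4) for k,v in marks(im,s).items()})
    im=im.copy(); cv2.circle(im,(170,170),int(.028/s),(0,255,255),1); ims.append(im)
cv2.imwrite('pics/rect.png',np.hstack(ims))
E
```

```text
[[ 0.6024  0.2678  0.012 ]
 [ 0.638  -0.0179  0.012 ]
 [ 0.5344 -0.0304  0.012 ]
 [ 0.4957  0.2539  0.012 ]] centre [0.56761503 0.11835615 0.012     ]
yaw tester y 7.438294870885684 0.287398846221791
bez [0.57760354 0.0442419  0.07499644]
link [0.56976008 0.10850019 0.03347005]
pad [0.55812239 0.19323156 0.11627455]
top {'blue': array([ 1.36e-02, -1.53e-02,  9.52e+02]), 'green': array([-1.250e-02, -4.600e-03,  1.516e+03]), 'red': array([-1.31e-02,  9.20e-03,  3.48e+03]), 'needle_dark': array([4.600e-03, 3.400e-03, 1.519e+03])}
side {'blue': array([ 1.520e-02, -1.550e-02,  1.304e+03]), 'green': array([-1.130e-02, -7.200e-03,  1.745e+03]), 'red': array([-1.19e-02,  6.80e-03,  4.17e+03]), 'needle_dark': array([6.500e-03, 1.800e-03, 1.499e+03])}
```

View pics/rect.png

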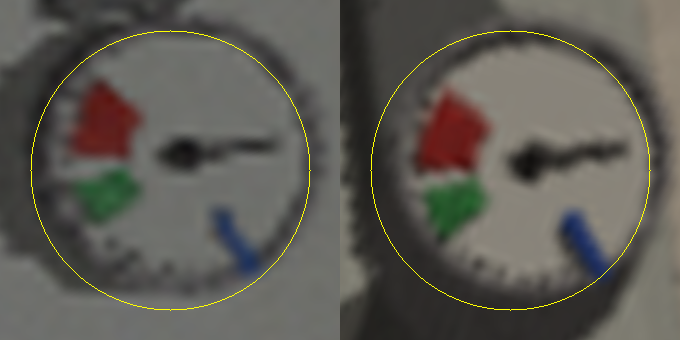

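The rectified views agree with the plate geometry. The dial axis is about (0.5775, 0.044), the pad about (0.558, 0.193) and tester yaw about 7.4°. The blue mark sits about 66° clockwise of the needle. I'm moving over the dial now.

Emit:
{"api": "carry_out", "payload": {"motion": [[0.0269, -0.0205, 0, 0], [0.0269, -0.0205, 0, 0], [0.0269, -0.0205, 0, 0], [0.0269, -0.0205, 0, 0], [0.0269, -0.0205, 0, 0], [0.0269, -0.0205, 0, 0], [0.0269, -0.0205, 0, 0], [0.0269, -0.0205, 0, 0], [0.0269, -0.0205, 0, 0], [0.0269, -0.0205, 0, 0]], "gripper": 0.087}}

```text
time: 1.83
eef_pos: [0.4269, -0.2572, 0.2478]
orientation: [180.0, -0.0, 26.1]
force: [1.1, -0.7, -0.8]
finger_gap: 0.0874
gripper_force: 0.0
```

Emit:
{"api": "carry_out", "payload": {"motion": [[0.0269, -0.0205, 0, 0], [0.0269, -0.0205, 0, 0], [0.0269, -0.0205, 0, 0], [0.0269, -0.0205, 0, 0], [0.0269, -0.0205, 0, 0], [0.0269, -0.0205, 0, 0], [0.0269, -0.0205, 0, 0], [0.0269, -0.0205, 0, 0], [0.0269, -0.0205, 0, 0], [0.0269, -0.0205, 0, 0]]}}

```text
time: 2.67
eef_pos: [0.5783, 0.0452, 0.2477]
orientation: [180.0, -0.0, 26.1]
force: [-0.1, 0.0, -0.6]
finger_gap: 0.0868
gripper_force: 0.0
```

Emit:
{"api": "carry_out", "payload": {"motion": [[0, 0, 0.015, -0.11], [0, 0, 0.015, -0.11], [0, 0, 0.015, -0.11], [0, 0, 0.015, -0.11], [0, 0, 0.015, -0.11], [0, 0, 0.015, -0.11], [0, 0, 0.015, 0], [0, 0, 0, 0], [0, 0, 0, 0]]}}

```text
time: 3.42
eef_pos: [0.5774, 0.0436, 0.1423]
orientation: [-179.9, 0.0, 63.9]
force: [-0.2, 0.6, -0.4]
finger_gap: 0.0868
gripper_force: 0.0
```

Emit:
{"api": "carry_out", "payload": {"motion": [[0, 0, 0.0132, 0], [0, 0, 0.0132, 0], [0, 0, 0.0132, 0], [0, 0, 0.0132, 0], [0, 0, 0.0132, 0], [0, 0, 0, 0], [0, 0, 0, 0]]}}

```text
time: 4.0
eef_pos: [0.5772, 0.0438, 0.0755]
orientation: [-179.9, 0.0, 63.9]
force: [-0.2, 0.3, 0.3]
finger_gap: 0.0871
gripper_force: 0.0
```

Emit:
{"api": "carry_out", "payload": {"motion": [[0, 0, 0, 0], [0, 0, 0, 0], [0, 0, 0, 0], [0, 0, 0, 0], [0, 0, 0, 0], [0, 0, 0, 0], [0, 0, 0, 0], [0, 0, 0, 0]], "gripper": 0.05, "force": 20}}

```text
time: 4.67
eef_pos: [0.5785, 0.0434, 0.0769]
orientation: [179.9, -0.0, 63.9]
force: [3.7, -1.1, -0.4]
finger_gap: 0.0554
gripper_force: 20.0
```

Emit:
{"api": "carry_out", "payload": {"motion": [[0, 0.0014, 0, 0], [0, 0, 0, -0.1], [0, 0, 0, -0.1], [0, 0, 0, -0.1], [0, 0, 0, -0.1], [0, 0, 0, -0.1], [0, 0, 0, -0.1]]}}

```text
time: 5.25
eef_pos: [0.5798, 0.0432, 0.0769]
orientation: [179.9, -0.0, 98.6]
force: [5.1, 0.6, -1.9]
finger_gap: 0.0552
gripper_force: 20.0
```

Emit:
{"api": "carry_out", "payload": {"motion": [[0, 0, 0, -0.1], [0, 0, 0, -0.1], [0, 0, 0, -0.1], [0, 0, 0, -0.1], [0, 0, 0, -0.1], [0, 0, 0, -0.06], [0, 0, 0, 0], [0, 0, 0, 0]]}}

```text
time: 5.92
eef_pos: [0.5808, 0.0437, 0.077]
orientation: [179.8, 0.1, 130.4]
force: [10.5, 3.5, -5.3]
finger_gap: 0.0554
gripper_force: 20.0
```

Run:
```python
from ang import *
c=np.array([.5775,.044]); ims=[]
for n in ('top','side'):
    im,s=dial(n,c); print(n,{k:np.round(v,4) for k,v in marks(im,s).items()}); ims.append(im)
cv2.imwrite('pics/rect2.png',np.hstack(ims))
```

```text
top {'needle_dark': array([-4.0000e-04,  9.0000e-04,  1.8723e+04])}
side {'needle_dark': array([    0.,    -0., 20069.])}
```

View pics/rect2.png

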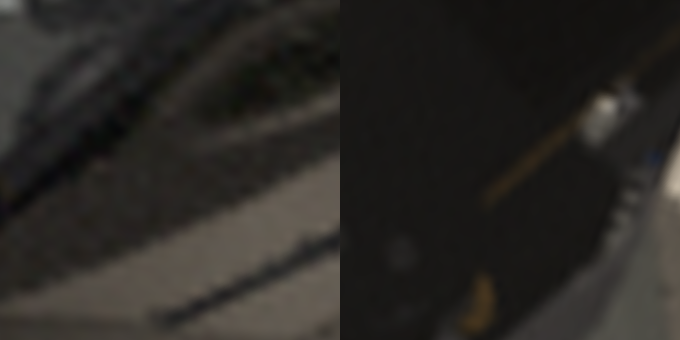

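Emit:
{"api": "carry_out", "payload": {"motion": [[0, 0, 0, 0], [0, 0, 0, 0], [0, 0, 0, 0], [0, 0, 0, 0], [0, 0, 0, 0], [0, 0, 0, 0]], "gripper": 0.087}}

```text
time: 6.52
eef_pos: [0.5788, 0.0431, 0.0765]
orientation: [-180.0, -0.0, 130.4]
force: [0.0, 0.9, 0.4]
finger_gap: 0.0842
gripper_force: 0.0
```

Emit:
{"api": "carry_out", "payload": {"motion": [[0, 0, -0.03, 0], [0, 0, -0.03, 0], [0, 0, -0.03, 0], [0, 0, -0.03, 0], [0.0254, 0.0161, 0, 0], [0.0254, 0.0161, 0, 0], [0.0254, 0.0161, 0, 0], [0.0254, 0.0161, 0, 0], [0.0254, 0.0161, 0, 0]]}}

```text
time: 7.27
eef_pos: [0.5576, 0.1932, 0.1967]
orientation: [-180.0, 0.0, 130.4]
force: [1.1, -0.8, 0.6]
finger_gap: 0.0868
gripper_force: 0.0
```

Run:
```python
from ang import *
c=np.array([.5775,.044]); ims=[]
for n in ('top','side'):
    im,s=dial(n,c); print(n,{k:np.round(v,4) for k,v in marks(im,s).items()}); ims.append(im)
cv2.imwrite('pics/rect3.png',np.hstack(ims))
```

```text
top {'blue': array([2.120e-02, 3.000e-03, 1.166e+03]), 'green': array([ 1.00e-03, -1.59e-02,  1.55e+03]), 'red': array([-1.200e-02, -1.180e-02,  3.607e+03]), 'needle_dark': array([-2.800e-03,  4.900e-03,  2.318e+03])}
side {'blue': array([2.210e-02, 2.900e-03, 1.251e+03]), 'green': array([ 2.200e-03, -1.830e-02,  1.764e+03]), 'red': array([-1.070e-02, -1.370e-02,  4.097e+03]), 'needle_dark': array([ 5.000e-03, -5.000e-04,  1.473e+03])}
```

View pics/rect3.png

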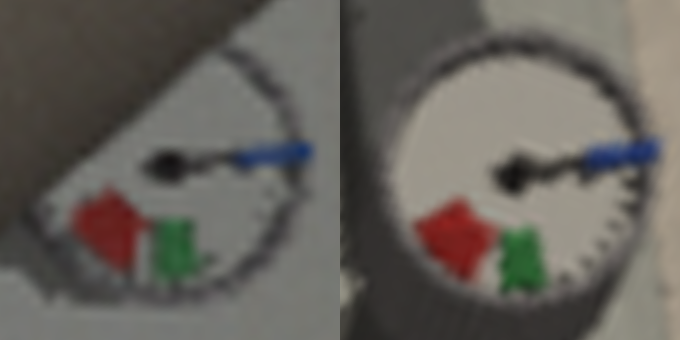

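The dial is zeroed: blue bar and needle are collinear in both views, and the green band's angle gives 7° against a tester yaw of 7.4°. Next I'll close the fingers and approach the pad.

Emit:
{"api": "carry_out", "payload": {"motion": [[0, 0, 0.01, 0], [0, 0, 0.01, 0], [0, 0, 0.01, 0], [0, 0, 0.01, 0], [0, 0, 0.008, 0], [0, 0, 0, 0], [0, 0, 0, 0], [0, 0, 0, 0], [0, 0, 0, 0], [0, 0, 0, 0]], "gripper": 0.0}}

```text
time: 8.2
eef_pos: [0.5583, 0.1922, 0.1491]
orientation: [180.0, 0.0, 130.4]
force: [0.3, -0.0, 0.3]
finger_gap: 0.0284
gripper_force: 0.0
```

Emit:
{"api": "carry_out", "payload": {"motion": [[0, 0, 0.002, 0], [0, 0, 0.002, 0], [0, 0, 0.002, 0], [0, 0, 0.002, 0], [0, 0, 0.001, 0], [0, 0, 0.001, 0], [0, 0, 0.001, 0], [0, 0, 0, 0], [0, 0, 0, 0], [0, 0, 0, 0]]}}

```text
time: 9.03
eef_pos: [0.5584, 0.1923, 0.1381]
orientation: [179.9, 0.0, 130.4]
force: [-0.5, 0.2, 5.4]
finger_gap: 0.0007
gripper_force: 2.9
```

Emit:
{"api": "carry_out", "payload": {"motion": [[0, 0, 0.001, 0], [0, 0, 0.001, 0], [0, 0, 0.001, 0], [0, 0, 0.001, 0], [0, 0, 0, 0], [0, 0, 0, 0], [0, 0, 0, 0], [0, 0, 0, 0], [0, 0, 0, 0]]}}

```text
time: 9.78
eef_pos: [0.5584, 0.1923, 0.1344]
orientation: [179.9, 0.0, 130.4]
force: [-1.2, -0.7, 8.3]
finger_gap: 0.0006
gripper_force: 4.2
```

```bash
cat > look.py <<'E'
from ang import *; import sys
c=np.array([.5775,.044]); im,s=dial('side',c); print({k:np.round(v,4) for k,v in marks(im,s).items()})
S=im.shape[0]; g=cv2.cvtColor(im,cv2.COLOR_BGR2GRAY).astype(np.float32)
hub=np.array([174,176.]); best=[]
for a in range(-180,180,1):
    t=np.radians(a); rr=np.arange(25,80); x=hub[0]+rr*np.cos(t); y=hub[1]-rr*np.sin(t)
    best.append((cv2.remap(g,x[None].astype(np.float32),y[None].astype(np.float32),1).mean(),a))
print(sorted(best)[:5]); cv2.imwrite(sys.argv[1],cv2.resize(im,None,fx=1.6,fy=1.6))
q=[r.state() for _ in range(1)][0]; print(q['time'],q['eef_pos'],q['force'])
E
python3 look.py pics/p1.png
```

```text
{'blue': array([2.22e-02, 2.90e-03, 1.23e+03]), 'green': array([ 2.000e-03, -1.860e-02,  1.638e+03]), 'red': array([-1.070e-02, -1.370e-02,  4.106e+03]), 'needle_dark': array([ 2.500e-03, -4.100e-03,  1.323e+03])}
[(np.float32(51.563156), -75), (np.float32(51.788353), -74), (np.float32(52.816032), -76), (np.float32(53.26836), -73), (np.float32(55.166866), -77)]
9.8333 [0.55837737 0.1923141  0.1344016 ] [-0.4306371  -0.74148046  8.97826802]
```

View pics/p1.png

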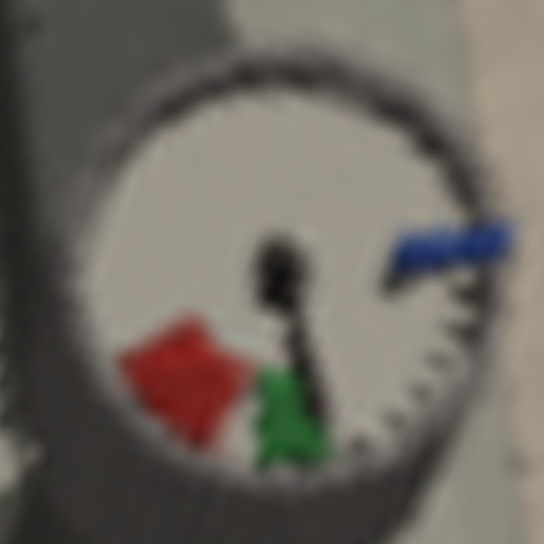

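Emit:
{"api": "carry_out", "payload": {"motion": [[0, 0, 0.0006, 0], [0, 0, 0.0006, 0], [0, 0, 0, 0], [0, 0, 0, 0], [0, 0, 0, 0], [0, 0, 0, 0], [0, 0, 0, 0]]}}

```text
time: 10.42
eef_pos: [0.5584, 0.1923, 0.1332]
orientation: [179.9, 0.0, 130.4]
force: [-1.4, -1.6, 9.1]
finger_gap: 0.0007
gripper_force: 4.6
```

```bash
python3 look.py pics/p2.png
```

```text
{'blue': array([2.22e-02, 2.90e-03, 1.23e+03]), 'green': array([ 2.300e-03, -1.920e-02,  1.396e+03]), 'red': array([-1.070e-02, -1.370e-02,  4.098e+03]), 'needle_dark': array([ 1.900e-03, -5.400e-03,  1.287e+03])}
[(np.float32(49.05543), -86), (np.float32(49.15362), -87), (np.float32(49.90593), -85), (np.float32(50.242046), -88), (np.float32(51.722782), -84)]
10.4667 [0.55840268 0.19232106 0.13328946] [-1.81901663 -1.89630238  9.57430608]
```

View pics/p2.png

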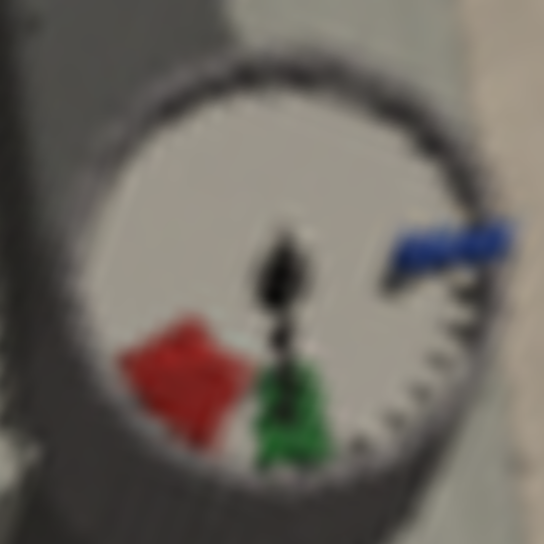

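The needle is in the middle of the green band (tip z gives 7.8 mm, force about 9 N). I'll hold for over 3 s.

Emit:
{"api": "carry_out", "payload": {"motion": [[0, 0, 0, 0], [0, 0, 0, 0], [0, 0, 0, 0], [0, 0, 0, 0], [0, 0, 0, 0], [0, 0, 0, 0], [0, 0, 0, 0], [0, 0, 0, 0], [0, 0, 0, 0], [0, 0, 0, 0]]}}

```text
time: 11.3
eef_pos: [0.5584, 0.1923, 0.1332]
orientation: [179.9, 0.0, 130.4]
force: [-0.8, -0.0, 9.1]
finger_gap: 0.0004
gripper_force: 4.6
```

Emit:
{"api": "carry_out", "payload": {"motion": [[0, 0, 0, 0], [0, 0, 0, 0], [0, 0, 0, 0], [0, 0, 0, 0], [0, 0, 0, 0], [0, 0, 0, 0], [0, 0, 0, 0], [0, 0, 0, 0], [0, 0, 0, 0], [0, 0, 0, 0]]}}

```text
time: 12.13
eef_pos: [0.5584, 0.1923, 0.1333]
orientation: [179.9, 0.0, 130.4]
force: [-1.6, -1.1, 9.4]
finger_gap: 0.0001
gripper_force: 4.6
```

Emit:
{"api": "carry_out", "payload": {"motion": [[0, 0, 0, 0], [0, 0, 0, 0], [0, 0, 0, 0], [0, 0, 0, 0], [0, 0, 0, 0], [0, 0, 0, 0], [0, 0, 0, 0], [0, 0, 0, 0], [0, 0, 0, 0], [0, 0, 0, 0]]}}

```text
time: 12.97
eef_pos: [0.5584, 0.1923, 0.1333]
orientation: [179.9, 0.0, 130.4]
force: [-1.4, -0.5, 8.7]
finger_gap: 0.0006
gripper_force: 4.6
```

Emit:
{"api": "carry_out", "payload": {"motion": [[0, 0, 0, 0], [0, 0, 0, 0], [0, 0, 0, 0], [0, 0, 0, 0], [0, 0, 0, 0], [0, 0, 0, 0], [0, 0, 0, 0], [0, 0, 0, 0], [0, 0, 0, 0], [0, 0, 0, 0]]}}

```text
time: 13.8
eef_pos: [0.5584, 0.1923, 0.1333]
orientation: [179.9, 0.0, 130.4]
force: [-2.3, -1.6, 10.0]
finger_gap: 0.0008
gripper_force: 4.6
```

Emit:
{"api": "carry_out", "payload": {"motion": [[0, 0, 0, 0], [0, 0, 0, 0], [0, 0, 0, 0], [0, 0, 0, 0], [0, 0, 0, 0], [0, 0, 0, 0], [0, 0, 0, 0], [0, 0, 0, 0], [0, 0, 0, 0], [0, 0, 0, 0]]}}

```text
time: 14.63
eef_pos: [0.5584, 0.1923, 0.1333]
orientation: [179.9, 0.0, 130.4]
force: [-1.1, -1.2, 9.1]
finger_gap: 0.0007
gripper_force: 4.6
```

```bash
python3 look.py pics/p3.png; python3 -c "
from bench import r; print(r.job_done())"
```

```text
{'blue': array([2.220e-02, 2.900e-03, 1.234e+03]), 'green': array([ 2.300e-03, -1.920e-02,  1.392e+03]), 'red': array([-1.070e-02, -1.370e-02,  4.105e+03]), 'needle_dark': array([ 1.900e-03, -5.400e-03,  1.283e+03])}
[(np.float32(48.9658), -86), (np.float32(49.060173), -87), (np.float32(49.875763), -85), (np.float32(50.170242), -88), (np.float32(51.86603), -84)]
14.6833 [0.55835287 0.19234418 0.13327728] [-2.41783114 -0.64208311  9.13841925]
the job is handed in; nothing more can be done
None
```

I zeroed the dial with the pad untouched, then pressed the pad until the needle stood mid-green, held it steadily for about 4 s without reaching red, and handed the job in while still holding it down; the verdict was not shown.

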